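Slide the yellow glasses case into the bay under the laptop stand

TASK

Put the yellow glasses case away under the laptop stand: slide it, lying flat and lengthwise, through the open front of the stand's bay until no more than about 6 cm of it sticks out. Leave the blue glasses case where it lies.

Things in the scene. Friction and masses are not known exactly. Their poses are not given: they have to be found in the camera images.
- yellow_case: mustard-yellow hard glasses case, a closed rounded box 160 long (its x) x 52 wide (its y) x 36 high (its z), about 0.12 kg, centre of mass in the middle, lying flat and loose on the desk. Origin: centre of its underside. Either end may go in first.
- blue_case: dark blue glasses case of the same shape and size, a bystander that must stay where it lies. Origin: centre of its underside.
- bay_mouth (a point): the open front of the bay under the laptop stand. The point lies on the desk, mid-opening, in the plane of the stand's front edge. x: level, straight into the bay; y: across; z: up. The opening is 88 wide and 54 high under an 8 thick roof plate, its side walls 8 thick; the bay is 130 deep to a fixed black back stop, and its floor is the desk itself.
- stand: fixed aluminium laptop stand, 240 deep (x) x 300 wide (y), 62 high; origin: its centre, on the desk. The open bay is at its +y side; the rest of the front (-x) is closed by a dark wooden drawer front that does not open. An open laptop stands on it, set back 45 from the front edge: base 14 thick, screen rising at the back to 265 above the desk.
Things that resemble listed ones, but are neither listed nor needed, are in the scene too. What is shaped like the yellow_case but pink or red is not meant.

How it is judged:
At the end, for the whole second after the job is handed in: The yellow case rests still, flat on the desk (within 8 degrees), lengthwise in the bay (within 20 degrees of the bay's direction) and under its roof, at most 70 mm of its 160 mm sticking out of the front; the blue case is within 20 mm of where it began (x of yellow_case in the frame of bay_mouth above 0.01 m and y of yellow_case in the frame of bay_mouth between -0.03 and 0.03 m and height (world z) of yellow_case below 0.008 m and angle between yellow_case's own z axis and vertical below 0.15 rad and angle between the x axis of yellow_case and the x axis of bay_mouth, either way round below 0.35 rad and linear speed of yellow_case below 0.02 m/s and distance of blue_case from where it was at the start of the episode below 0.02 m); the robot touches nothing.
It fails at once if the blue glasses case is shifted by more than 20 mm (distance of blue_case from where it was at the start of the episode above 0.02 m).
It also fails if it takes over 38 s, if anything falls off the work surface, if the arm or the gripper's body presses on something with over 40 N, if the wrist force passes 120 N, or if a joint passes its speed limit or range.

ROBOT

A 6-joint arm with a two-finger parallel gripper is mounted at the origin on the work surface. World frame = base frame: x ahead of the robot, y to its left, z up, the work surface at z = 0. Lengths are in m, angles in rad, forces in N, time in s.
With the tool pointing down it reaches from about 0.3 to 0.85 m from the base axis. Payload 4.2 kg.
Tool frame: the origin (TCP) lies on the mounting face of the last link; the fingertips stand 191 mm ahead of it and the grasp point (between the pads) lies 172 mm ahead of it; y points along the fingers, z is the direction in which the jaws open and shut, and the axes are right-handed (so a half turn about y gives the same grasp; the last joint's range is limited). The gripper opens to 91 mm and grips with 3 to 60 N. Pads are 32 mm wide; open, the fingers measure 118 mm over their backs; the gripper's body (76 mm by 178 mm) begins 60 mm behind the grasp point.
Start: joints at [-1.309, 0.32, 1.565, -0, 1.257, -0.02], TCP at [0.16, -0.552, 0.405] pointing down, gripper open.
Joint ranges: [-3.11, 3.11], [-0.84, 2.01], [0.21, 2.61], [-1.34, 4.49], [0.05, 2.63], [-2.56, 2.56]. Speed limits (rad/s): [2.57, 2.57, 3.14, 3.14, 3.14, 3.14].

INTERFACE

Orientations are given as a unit quaternion [w, x, y, z].
In Python, from bench import readout, imaging, workorder gives the robot as it stands.
- The arm moves only by the tool servo_tool, never from a script. Its argument "steps" is a list of rows, each a list of 3 entries, a list of its own where there are three numbers: the shift along the tool's x, y, z as a fraction of full scale, then the turn about the tool's y as a fraction of full scale, then the opening, from 0 (shut) to 1 (fully open). In form: [[[x, y, z], roll, claw], ...]. A call has 1 to 12 rows; each row shifts and turns the pose as measured when the row begins, along the tool's axes as they then stand; what a row does not reach is not made up. Full scale, the value 1, is 2.5 cm for a shift and 5 degrees for a turn. A row lasts 1/10 s, in which the tool goes at most 50 mm and 8.59 degrees, less where a joint would pass 70% of its speed; a pose out of reach is approached as far as the arm can. A call with a number of a shift or a turn outside -1 to 1 is refused whole. A call with a gripper value outside its range is refused whole. The fingers move at their own pace and stop on an object; the grip force is fixed at half the most. Time passes only in rows, so rows that do not move let the fingers close. It gives the time, the measured TCP pose, the force and the opening at its end, in the units of the state.
- readout.read_state(): the state, without advancing time (a new reading comes with each control period).
- imaging.snapshot(name): name is "side" or "top" or "wrist"; returns a dict with "frame" (400x640x3 uint8, red, green, blue), "mtx" (3x3 intrinsics, pixels), "view" (4x4, takes a point from world to camera coordinates). Camera axes: x right, y up, looking along -z (the intrinsics and any distortion apply to the point x, -y, -z); pixel columns grow to the right and rows downward; lengths in m; the calibration is good to about 2 mm. A picture is of the moment at which its call begins. There is no depth.
- workorder.job_done(): hands the job in, once; it reports no verdict.
The state is a dict: "time": time; "joint_pos": joint angles; "joint_vel": joint speeds; "tau": joint torques, N m; "tcp_pos": TCP position; "orientation": TCP orientation; "wrist_force": force on the tool from outside, world axes, zero at the start; "moment": the same for the moment, N m; "gripper_width": finger opening in m.
Only numpy, scipy, OpenCV 4.12 (cv2) and the standard library are available. Lean on these libraries where they do the work, as an engineer would, in place of code of your own. Each camera call takes 0.05 s, during which the arm holds its last target.

## Working session

There is one attempt and no reset: what is moved stays moved. The work goes in short steps, Python scripts to look and compute and a tool call to move; the robot and the scene stay as the last step left them, time stands still between calls to the robot, and variables do not carry over. Pictures are saved under pics/ and viewed, and the job is handed in when it is done.

Besides the shell and the picture viewer there is one more tool, called after "Request:" as name(argument=value, ...), one argument or row to a line, values as JSON. servo_tool: Moves the arm, as the interface text tells. Its arguments: {"type":"object","properties":{"steps":{"type":"array","items":{"type":"array"}}},"required":["steps"]}

```bash
mkdir -p pics; ls; python3 - <<'E'
from bench import readout, imaging
import cv2,numpy as np
s=readout.read_state();print(s)
for n in ["side","top","wrist"]:
    d=imaging.snapshot(n);cv2.imwrite(f"pics/a_{n}.png",d["frame"][:,:,::-1]);np.savez(f"a_{n}.npz",**d);print(n,d["mtx"].tolist(),np.round(d["view"],3).tolist(),d.keys())
E
```

```text
pics
{'time': 0.0, 'joint_pos': array([-1.30898847e+00,  3.20266192e-01,  1.56567964e+00, -1.45524020e-05,
        1.25742144e+00, -2.00167270e-02]), 'joint_vel': array([-1.56755444e-03, -1.77629971e-03, -9.56338641e-04, -2.38023861e-04,
       -7.26622532e-04,  7.82390786e-05]), 'tau': array([ 2.57386855e-04, -4.12463844e+01, -2.31975156e+01,  7.29839760e-02,
        4.55133885e-02, -1.27080975e-04]), 'tcp_pos': array([ 0.15985542, -0.55214491,  0.40393453]), 'orientation': array([ 0.09923163, -0.09939268,  0.70071989, -0.69947538]), 'wrist_force': array([ 0.80321316,  0.19227894, -0.21168484]), 'moment': array([-0.0128118 , -0.00300929,  0.03304492]), 'gripper_width': 0.09114369219838822}
side [[437.2745974972012, 0.0, 322.42251780935413], [0.0, 437.2745974972012, 192.26113854152558], [0.0, 0.0, 1.0]] [[-0.701, -0.713, -0.023, 0.376], [0.344, -0.366, 0.865, -0.179], [-0.625, 0.598, 0.502, -0.653], [0.0, 0.0, 0.0, 1.0]] dict_keys(['frame', 'mtx', 'view'])
top [[379.7563911472144, 0.0, 323.2515656724413], [0.0, 379.7563911472144, 195.5526876690353], [0.0, 0.0, 1.0]] [[0.015, -1.0, 0.007, 0.059], [0.987, 0.016, 0.162, -0.473], [-0.162, 0.004, 0.987, -0.846], [0.0, 0.0, 0.0, 1.0]] dict_keys(['frame', 'mtx', 'view'])
wrist [[310.56370271690196, 0.0, 320.29257300535266], [0.0, 310.56370271690196, 204.41947811237378], [0.0, 0.0, 1.0]] [[0.278, -0.96, -0.002, -0.574], [0.933, 0.271, -0.236, 0.028], [0.227, 0.063, 0.972, -0.393], [0.0, 0.0, 0.0, 1.0]] dict_keys(['frame', 'mtx', 'view'])
```

View pics/a_side.png

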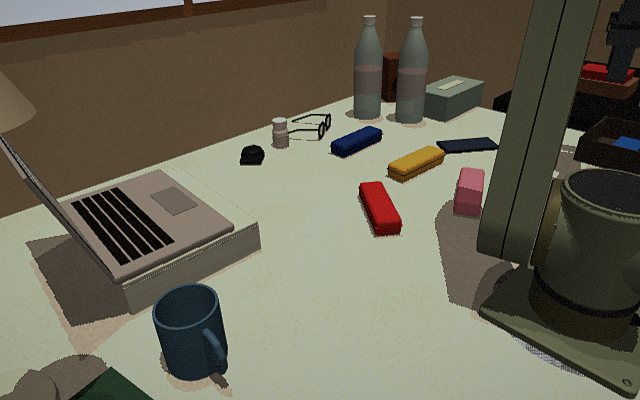

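View pics/a_top.png

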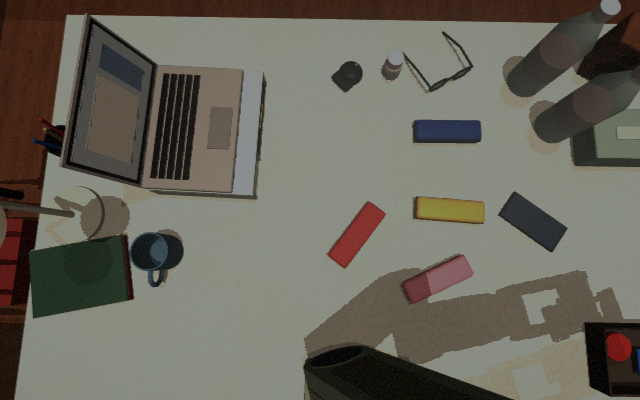

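View pics/a_wrist.png

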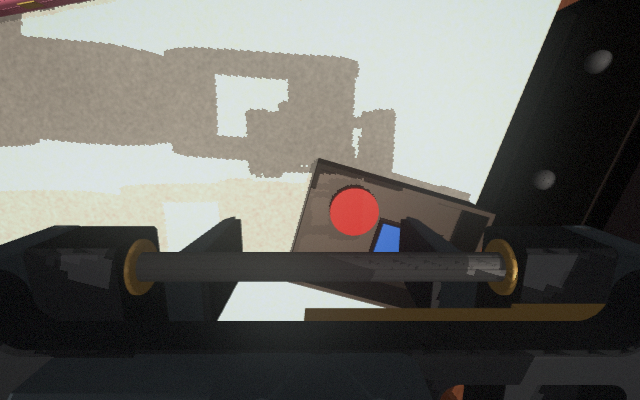

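Candidates in the top view are yellow (450,209), red (357,235), pink (437,279) and blue (447,131). Yellow matches the description, and blue is the bystander. Next I'll check a close crop and measure.

```bash
cat > h.py <<'E'
import numpy as np,cv2
def cam(d):
    V=d["view"];R=V[:3,:3];return R,-R.T@V[:3,3],d["mtx"]
def ray(d,px,z):
    R,C,K=cam(d);px=np.atleast_2d(px).astype(float)
    c=np.c_[(px[:,0]-K[0,2])/K[0,0],-(px[:,1]-K[1,2])/K[1,1],-np.ones(len(px))]
    w=c@R; t=(z-C[2])/w[:,2]; return C+w*t[:,None]
def proj(d,P):
    R,C,K=cam(d);c=(np.atleast_2d(P)-C)@R.T
    return np.c_[K[0,0]*c[:,0]/-c[:,2]+K[0,2],K[1,1]*-c[:,1]/-c[:,2]+K[1,2]]
def mask(d,lo,hi):
    m=cv2.inRange(cv2.cvtColor(d["frame"],cv2.COLOR_RGB2HSV),np.array(lo),np.array(hi))
    n,l,st,_=cv2.connectedComponentsWithStats(m)
    return (l==1+np.argmax(st[1:,4])).astype(np.uint8)
E
python3 - <<'E'
from h import *
T=dict(np.load("a_top.npz"));S=dict(np.load("a_side.npz"))
for n,lo,hi in [("yellow",(18,120,60),(32,255,255)),("blue",(108,120,25),(125,255,255))]:
  for nm,d in (("top",T),("side",S)):
    m=mask(d,lo,hi);c=max(cv2.findContours(m,0,2)[0],key=cv2.contourArea)[:,0]
    for z in (0.018,0.03):
        p=ray(d,c,z)[:,:2];r=cv2.minAreaRect((p*1000).astype(np.float32));print(n,nm,z,cv2.boundingRect(c),np.round(r[0],1),np.round(r[1],1),round(r[2],2))
for nm,px,z in [("T",[(265,71),(255,197),(240,193),(147,187),(262,70)],.062)]:
    print(np.round(ray(T,px,z),3))
print("side roof", np.round(ray(S,[(258,224),(122,283),(212,184)],.062),3),"bot",np.round(ray(S,[(260,250),(130,310)],0),3))
f=T["frame"]
a=cv2.resize(f[50:215,140:280],None,fx=3.5,fy=3.5)[:,:,::-1];cv2.imwrite("pics/b1.png",np.clip(a*1.5,0,255))
b=cv2.resize(f[110:310,320:500],None,fx=3,fy=3)[:,:,::-1];cv2.imwrite("pics/b2.png",b)
s=cv2.resize(S["frame"][160:320,20:280],None,fx=3,fy=3)[:,:,::-1];cv2.imwrite("pics/b3.png",s)
E
```

```text
yellow top 0.018 (417, 197, 67, 26) [ 446.3 -235.6] [157.4  50.5] 85.63
yellow top 0.03 (417, 197, 67, 26) [ 444.7 -231.5] [155.2  49.8] 85.63
yellow side 0.018 (389, 146, 56, 35) [ 444.7 -232.6] [207.7  85.2] 86.09
yellow side 0.03 (389, 146, 56, 35) [ 431.3 -211.6] [202.4  83.1] 86.09
blue top 0.018 (32, 139, 29, 11) [591.6 739.8] [73.7  7.5] 75.59
blue top 0.03 (32, 139, 29, 11) [588.  730.8] [72.7  7.4] 75.59
blue side 0.018 (332, 126, 50, 31) [ 638.7 -232.8] [ 89.9 204.3] 0.74
blue side 0.03 (332, 126, 50, 31) [ 620.4 -211.8] [ 87.6 199.1] 0.74
[[0.768 0.21  0.062]
 [0.462 0.221 0.062]
 [0.471 0.255 0.062]
 [0.481 0.466 0.062]
 [0.77  0.217 0.062]]
side roof [[0.454 0.237 0.062]
 [0.476 0.468 0.062]
 [0.64  0.213 0.062]] bot [[0.461 0.234 0.   ]
 [0.486 0.467 0.   ]][ WARN:0@0.099] global loadsave.cpp:1063 imwrite_ Unsupported depth image for selected encoder is fallbacked to CV_8U.
```

View pics/b1.png

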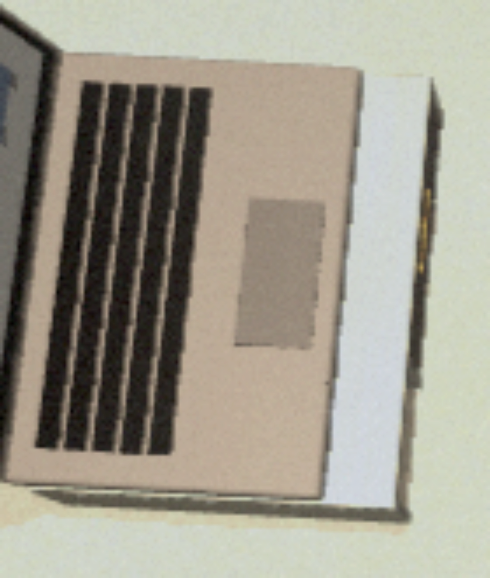

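View pics/b2.png

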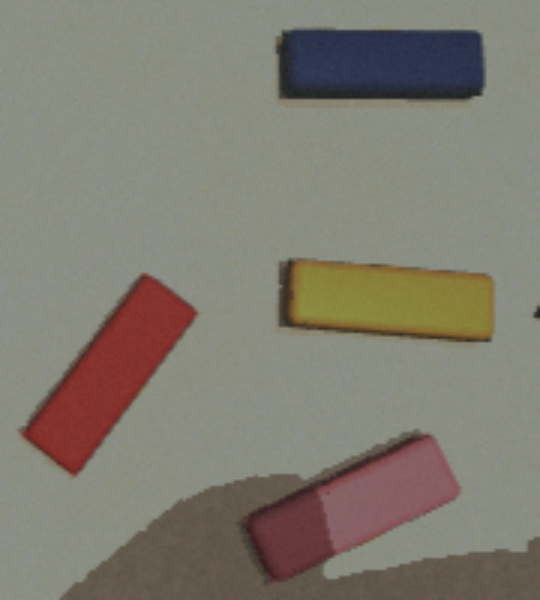

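View pics/b3.png

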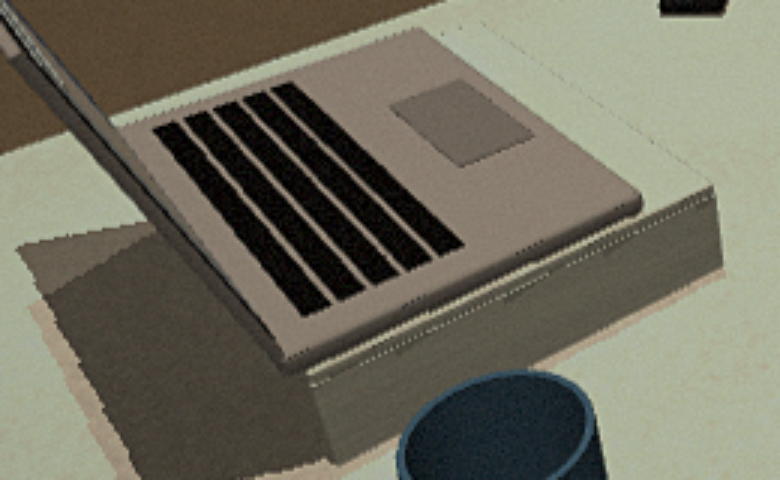

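```bash
python3 - <<'E'
from h import *
T=dict(np.load("a_top.npz"));S=dict(np.load("a_side.npz"))
print("top roof",np.round(ray(T,[(264,72.9),(254.3,194.6)],.062),4).tolist(),"bottom",np.round(ray(T,[(257,198.6)],0),4))
print("side roof",np.round(ray(S,[(258,223.3),(122.7,286.5)],.062),4).tolist(),"bot",np.round(ray(S,[(261,249.3),(132,315)],0),4).tolist())
# stand front/right-edge detail
f=T["frame"]
a=cv2.resize(f[60:210,225:285],None,fx=4*2,fy=4,interpolation=0)[:,:,::-1];cv2.imwrite("pics/c1.png",np.clip(a*1.6,0,255).astype(np.uint8))
# blue top
m=cv2.inRange(cv2.cvtColor(f,cv2.COLOR_RGB2HSV),(105,80,25),(130,255,255));m[:,:400]=0;m[180:]=0
c=max(cv2.findContours(m,0,2)[0],key=cv2.contourArea)[:,0];r=cv2.minAreaRect((ray(T,c,.025)[:,:2]*1000).astype(np.float32));print("blue",r)
# yellow top-face corners, triangulated check: project top model corners
m=mask(T,(18,120,60),(32,255,255));c=max(cv2.findContours(m,0,2)[0],key=cv2.contourArea);print(cv2.boxPoints(cv2.minAreaRect(c)).tolist())
def quat():
    from bench import readout;from scipy.spatial.transform import Rotation as R
    s=readout.read_state();q=s["orientation"];print(np.round(R.from_quat([q[1],q[2],q[3],q[0]]).as_matrix(),4))
quat()
# project assumed case
for cx,cy,a in [(.4455,-.233,85.63),(.4455,-.233,94.37)]:
    u=np.array([np.cos(np.radians(a)),np.sin(np.radians(a))]);v=np.array([-u[1],u[0]])
    for nm,d in (("t",T),("s",S)):
        g=(d["frame"][:,:,::-1]).copy()
        for z,col in((0,(0,255,0)),(.036,(255,0,255))):
            P=[[*(np.array([cx,cy])+i*.08*u+j*.026*v),z] for i,j in((1,1),(1,-1),(-1,-1),(-1,1))]
            cv2.polylines(g,[np.round(proj(d,P)).astype(int)],1,col)
        x,y=(320,170) if nm=="t" else (350,110)
        cv2.imwrite(f"pics/c_{nm}_{int(a)}.png",cv2.resize(g[y:y+90,x:x+180] if nm=="t" else g[y:y+90,x:x+120],None,fx=4,fy=4))
E
```

```text
top roof [[0.7627, 0.2122, 0.062], [0.4676, 0.2224, 0.062]] bottom [[0.468  0.2265 0.    ]]
side roof [[0.4561, 0.2354, 0.062], [0.468, 0.4707, 0.062]] bot [[0.4618, 0.2318, 0.0], [0.4739, 0.4696, 0.0]]
blue ((642.1608276367188, -235.6134033203125), (48.37613296508789, 157.3110809326172), 0.9656952023506165)
[[416.0902099609375, 217.00819396972656], [417.9918212890625, 196.0901641845703], [484.713134765625, 202.15574645996094], [482.8115234375, 223.0737762451172]]
[[-9.605e-01 -4.000e-04  2.782e-01]
 [-2.782e-01  1.300e-03 -9.605e-01]
 [ 0.000e+00 -1.000e+00 -1.300e-03]]
```

View pics/c1.png

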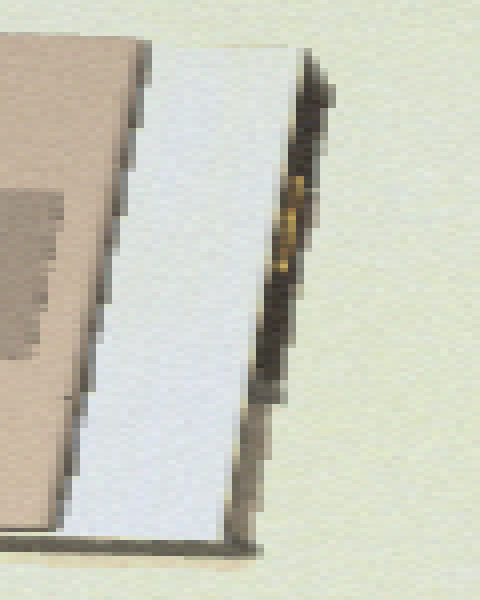

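View pics/c_t_85.png

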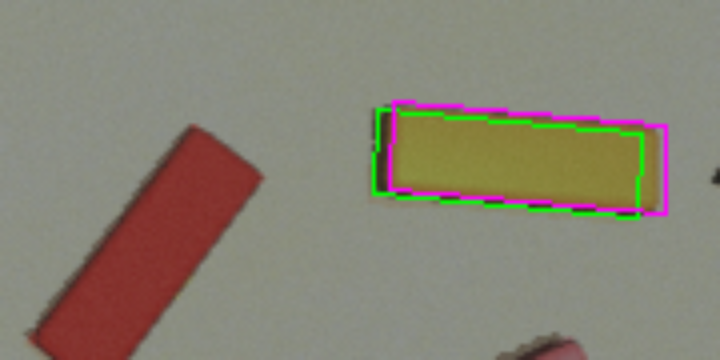

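View pics/c_s_85.png

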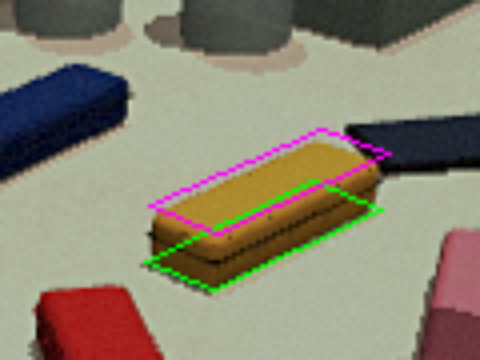

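Request:
servo_tool(
  steps=[
    [[0, 0, 0], -1, 1],
    [[0, 0, 0], -1, 1],
    [[0, 0, 0], -1, 1],
    [[0, 0, 0], -1, 1],
    [[0, 0, 0], -1, 1],
    [[0, 0, 0], -1, 1],
    [[0, 0, 0], -1, 1],
    [[0, 0, 0], -1, 1],
    [[0, 0, 0], -1, 1],
    [[0, 0, 0], -1, 1],
    [[0, 0, 0], -1, 1],
    [[0, 0, 0], -1, 1],
  ],
)

```text
time: 1.35
tcp_pos: [0.1596, -0.5513, 0.3994]
orientation: [0.45, -0.446, 0.551, -0.543]
wrist_force: [0.5, -0.1, 0.1]
gripper_width: 0.0916
```

```bash
cat > go.py <<'E'
import sys,numpy as np
from bench import readout
from scipy.spatial.transform import Rotation as R
def rel(x,y,z,yaw):  # target TCP and tool-x yaw (deg); prints tool-axes shifts in units of 2.5 cm / 5 deg
    s=readout.read_state();q=s["orientation"];M=R.from_quat([q[1],q[2],q[3],q[0]]).as_matrix()
    a=np.degrees(np.arctan2(M[1,0],M[0,0]));dy=-((yaw-a+180)%360-180)
    d=M.T@(np.array([x,y,z])-s["tcp_pos"])
    print("t",round(float(s["time"]),2),"tcp",np.round(s["tcp_pos"],4),"yaw",round(a%360,2),"tilt",round(np.degrees(np.arccos(-M[2,1])),2),"F",np.round(s["wrist_force"],1),"w",round(float(s["gripper_width"]),4))
    print("shift units",np.round(d/.025,2),"turn units",round(dy/5,2))
if __name__=="__main__": rel(*map(float,sys.argv[1:]))
E
python3 go.py .441 -.286 .28 265.6
```

```text
t 1.35 tcp [ 0.1596 -0.5513  0.3994] yaw 258.63 tilt 0.66 F [ 0.5 -0.1  0.1] w 0.0916
shift units [-12.57   4.86   8.97] turn units -1.39
```

Request:
servo_tool(
  steps=[
    [[-0.9, 0.3, 0.7], -0.2, 1],
    [[-0.9, 0.3, 0.7], -0.2, 1],
    [[-0.9, 0.3, 0.7], -0.2, 1],
    [[-0.9, 0.3, 0.7], -0.2, 1],
    [[-0.9, 0.3, 0.7], -0.2, 1],
    [[-0.9, 0.3, 0.7], -0.2, 1],
    [[-0.9, 0.3, 0.7], -0.1, 1],
    [[-0.9, 0.3, 0.7], 0, 1],
    [[-0.9, 0.3, 0.7], 0, 1],
    [[-0.9, 0.3, 0.7], 0, 1],
    [[0, 0, 0], 0, 1],
    [[0, 0, 0], 0, 1],
  ],
)

```text
time: 2.55
tcp_pos: [0.367, -0.3417, 0.3199]
orientation: [0.481, -0.478, 0.525, -0.515]
wrist_force: [0.5, -0.8, -0.6]
gripper_width: 0.0911
```

```bash
python3 go.py .441 -.286 .27 265.6; python3 - <<'E'
from bench import imaging
import cv2,numpy as np
d=imaging.snapshot("wrist");cv2.imwrite("pics/d.png",d["frame"][:,:,::-1]);np.savez("d.npz",**d)
E
```

```text
t 2.55 tcp [ 0.367  -0.3417  0.3199] yaw 265.37 tilt 0.87 F [ 0.5 -0.8 -0.6] w 0.0911
shift units [-2.44  2.01  2.79] turn units -0.05
```

View pics/d.png

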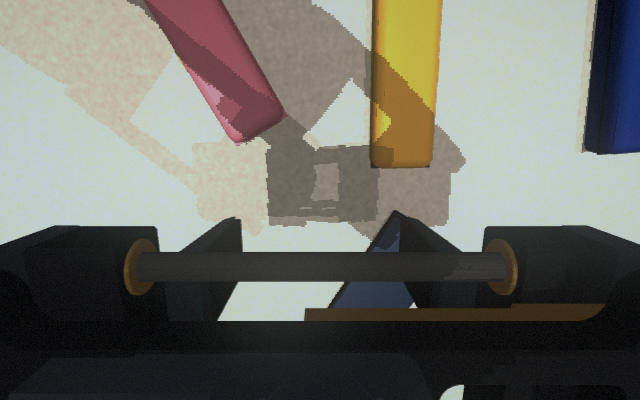

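The wrist view shows the yellow case's near end at about (402,166), with pink to the left and blue to the right. I'll check that point against the earlier measurement.

```bash
python3 - <<'E'
from h import *
d=dict(np.load("d.npz"))
for z in (0,.018,.036): print(z,np.round(ray(d,[(371,167),(430,167),(374,20),(440,20)],z)[:,:2],4).tolist())
E
```

```text
0 [[0.4162, -0.3115], [0.4733, -0.316], [0.4245, -0.1823], [0.4823, -0.1871]]
0.018 [[0.4135, -0.3094], [0.4673, -0.3136], [0.4214, -0.1879], [0.4758, -0.1924]]
0.036 [[0.4109, -0.3073], [0.4613, -0.3113], [0.4183, -0.1935], [0.4692, -0.1977]]
```

Request:
servo_tool(
  steps=[
    [[-0.6, 0.4, 0.7], 0, 1],
    [[-0.6, 0.4, 0.7], 0, 1],
    [[-0.6, 0.4, 0.7], 0, 1],
    [[-0.6, 0.4, 0.7], 0, 1],
    [[0, 0, 0], 0, 1],
  ],
)

```text
time: 3.1
tcp_pos: [0.441, -0.2915, 0.2809]
orientation: [0.478, -0.476, 0.525, -0.519]
wrist_force: [-0.7, -0.6, -0.3]
gripper_width: 0.0908
```

```bash
python3 go.py .441 -.286 .197 265.6; python3 - <<'E'
from bench import imaging
import cv2,numpy as np
for n in("wrist",):
  d=imaging.snapshot(n);cv2.imwrite(f"pics/e_{n}.png",d["frame"][:,:,::-1]);np.savez(f"e_{n}.npz",**d)
E
```

```text
t 3.1 tcp [ 0.441  -0.2915  0.2809] yaw 264.81 tilt 0.55 F [-0.7 -0.6 -0.3] w 0.0908
shift units [-0.19  3.36 -0.01] turn units -0.16
```

View pics/e_wrist.png

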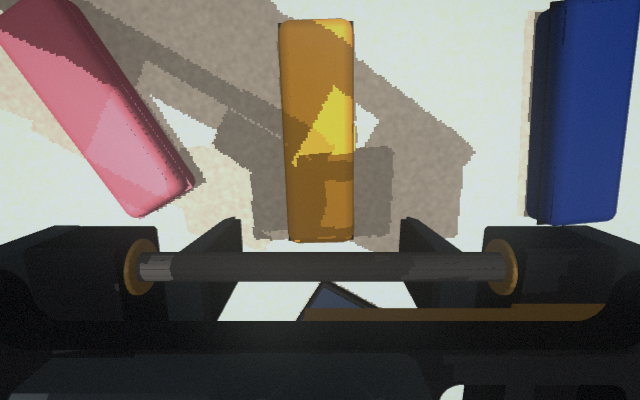

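The yellow case is centred between the fingers (columns 282–354), and its end is at y≈-0.312, as predicted. I'll descend.

Request:
servo_tool(
  steps=[
    [[-0.2, 0.6, 0], -0.1, 1],
    [[0, 0.6, 0], 0, 1],
    [[0, 0.6, 0], 0, 1],
    [[0, 0.6, 0], 0, 1],
    [[0, 0.5, 0], 0, 1],
    [[0, 0.2, 0], 0, 1],
  ],
)

```text
time: 3.75
tcp_pos: [0.4359, -0.2947, 0.2068]
orientation: [-0.478, 0.477, -0.521, 0.522]
wrist_force: [-0.1, -0.3, 0.1]
gripper_width: 0.0907
```

```bash
python3 go.py .441 -.286 .197 265.6
```

```text
t 3.75 tcp [ 0.4359 -0.2947  0.2068] yaw 264.88 tilt 0.1 F [-0.1 -0.3  0.1] w 0.0907
shift units [-0.36  0.39  0.17] turn units -0.14
```

Request:
servo_tool(
  steps=[
    [[-0.4, 0.3, 0.2], -0.1, 1],
    [[0, 0.05, 0], 0, 1],
    [[0, 0, 0], 0, 0],
    [[0, 0, 0], 0, 0],
    [[0, 0, 0], 0, 0],
    [[0, 0, 0], 0, 0],
    [[0, 0, 0], 0, 0],
  ],
)

```text
time: 4.45
tcp_pos: [0.4417, -0.2865, 0.2]
orientation: [-0.48, 0.479, -0.518, 0.522]
wrist_force: [-0.1, -0.0, -0.2]
gripper_width: 0.0541
```

```bash
python3 go.py .441 -.286 .197 265.6
```

```text
t 4.45 tcp [ 0.4417 -0.2865  0.2   ] yaw 265.32 tilt 0.33 F [-0.1 -0.  -0.2] w 0.0541
shift units [-0.02  0.12 -0.03] turn units -0.06
```

Request:
servo_tool(
  steps=[
    [[0, 0, 0], 0, 0],
    [[0, 0, 0], 0, 0],
    [[0, -0.3, 0], 0, 0],
    [[0, -0.3, 0], 0, 0],
    [[0, 0, 0.5], -0.2, 0],
    [[0, 0, 0.5], -0.2, 0],
    [[0, -0.1, 0.5], 0, 0],
    [[0, 0, 0.5], 0, 0],
    [[0, 0, 0.5], 0, 0],
    [[0, 0, 0.3], 0, 0],
  ],
)

```text
time: 5.45
tcp_pos: [0.5182, -0.2906, 0.2197]
orientation: [-0.49, 0.489, -0.507, 0.513]
wrist_force: [0.2, -0.2, -1.2]
gripper_width: 0.0524
```

```bash
python3 go.py .513 .08 .208 267.7;python3 - <<'E'
from bench import imaging
import cv2,numpy as np
for n in("side",):
  d=imaging.snapshot(n);cv2.imwrite(f"pics/f_{n}.png",d["frame"][:,:,::-1]);np.savez(f"f_{n}.npz",**d)
E
```

```text
t 5.45 tcp [ 0.5182 -0.2906  0.2197] yaw 267.61 tilt 0.5 F [ 0.2 -0.2 -1.2] w 0.0524
shift units [-14.8    0.4   -0.83] turn units -0.02
```

View pics/f_side.png

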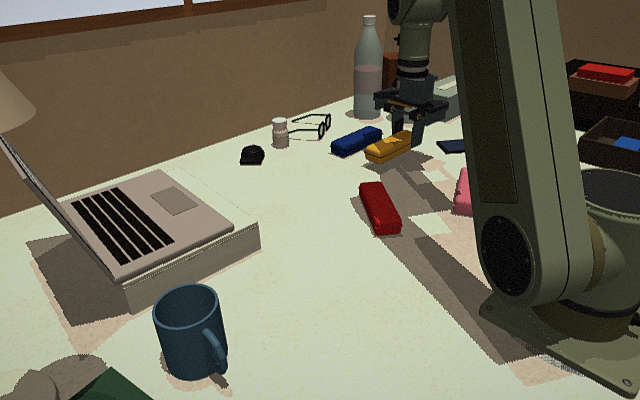

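The case is held at a width of 52.4 mm and lifted about 2 cm; blue hasn't moved. I'll carry it toward the mouth.

Request:
servo_tool(
  steps=[
    [[-0.6, 0, 0], 0, 0],
    [[-1, 0, -0.05], 0, 0],
    [[-1, 0, -0.05], 0, 0],
    [[-1, 0, -0.05], 0, 0],
    [[-1, 0, -0.05], 0, 0],
    [[-1, 0, -0.05], 0, 0],
    [[-1, 0, -0.05], 0, 0],
    [[-1, 0, -0.05], 0, 0],
    [[-1, 0, -0.05], 0, 0],
    [[-1, 0, -0.05], 0, 0],
    [[-0.6, 0, 0], 0, 0],
    [[0, 0, 0], 0, 0],
  ],
)

```text
time: 6.7
tcp_pos: [0.5104, -0.0169, 0.2167]
orientation: [0.489, -0.49, 0.512, -0.509]
wrist_force: [-0.5, -0.4, -1.0]
gripper_width: 0.0523
```

```bash
python3 go.py .513 .065 .208 267.7
```

```text
t 6.7 tcp [ 0.5104 -0.0169  0.2167] yaw 267.62 tilt 0.26 F [-0.5 -0.4 -1. ] w 0.0523
shift units [-3.28  0.35 -0.03] turn units -0.02
```

Request:
servo_tool(
  steps=[
    [[-0.5, 0.1, 0], 0, 0],
    [[-0.7, 0.1, 0], 0, 0],
    [[-0.7, 0.1, 0], 0, 0],
    [[-0.7, 0, 0], 0, 0],
    [[-0.5, 0, 0], 0, 0],
    [[0, 0, 0], 0, 0],
    [[0, 0, 0], 0, 0],
  ],
)

```text
time: 7.4
tcp_pos: [0.5115, 0.0635, 0.208]
orientation: [0.487, -0.491, 0.513, -0.509]
wrist_force: [0.3, -0.2, -0.1]
gripper_width: 0.0525
```

```bash
python3 go.py .515 .196 .205 267.7;python3 - <<'E'
from bench import imaging
import cv2,numpy as np
for n in("wrist","top"):
  d=imaging.snapshot(n);cv2.imwrite(f"pics/g_{n}.png",d["frame"][:,:,::-1]);np.savez(f"g_{n}.npz",**d)
E
```

```text
t 7.4 tcp [0.5115 0.0635 0.208 ] yaw 267.42 tilt 0.45 F [ 0.3 -0.2 -0.1] w 0.0525
shift units [-5.3   0.12 -0.1 ] turn units -0.06
```

View pics/g_wrist.png

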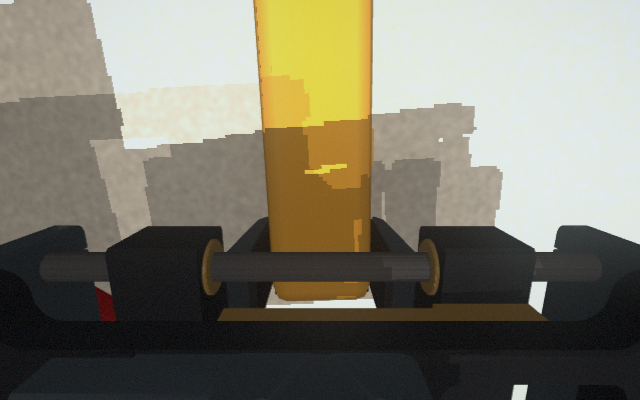

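View pics/g_top.png

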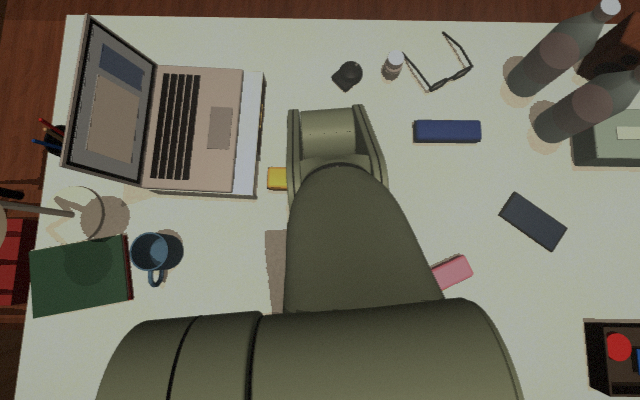

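```bash
python3 - <<'E'
from h import *
d=dict(np.load("g_top.npz"))
print(np.round(ray(d,[(267,167),(267,189.5)],.042),4)[:,:2],"drawer end bottom/roof",np.round(ray(d,[(260,160.5)],0),4),np.round(ray(d,[(256.5,157.5)],.062),4), "near", np.round(ray(d,[(257,198.6)],0),4))
a=cv2.resize(d["frame"][140:210,225:305],None,fx=8,fy=8,interpolation=0)[:,:,::-1];cv2.imwrite("pics/g2.png",np.clip(a*1.6,0,255).astype(np.uint8))
s=dict(np.load("f_side.npz"))
E
```

```text
[[0.5369 0.1991]
 [0.4833 0.197 ]] drawer end bottom/roof [[0.5632 0.2232 0.    ]] [[0.5542 0.2212 0.062 ]] near [[0.468  0.2265 0.    ]]
```

View pics/g2.png

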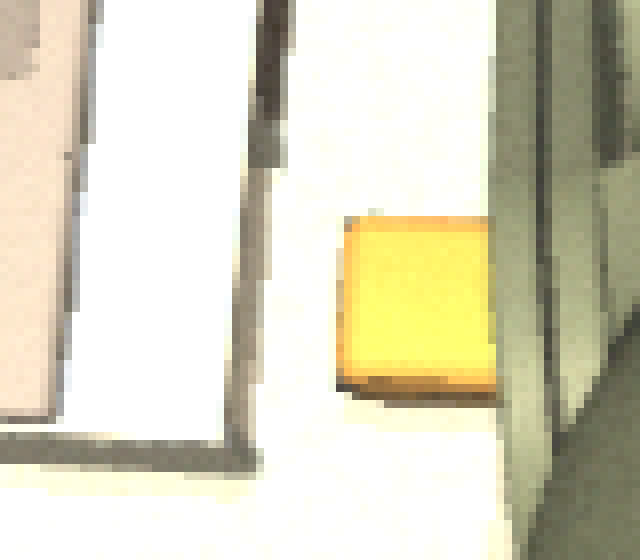

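Measured on the top view, the opening runs x≈0.472–0.56 (centre 0.516) at y≈0.225. The case nose is at x≈0.510, y≈0.199. I'll shift 5 mm and slide in.

Request:
servo_tool(
  steps=[
    [[-0.2, 0.1, 0.2], -0.05, 0],
    [[-0.4, 0, 0], 0, 0],
    [[-0.5, 0, 0], 0, 0],
    [[-0.5, 0, 0], 0, 0],
    [[-0.5, 0, 0], 0, 0],
    [[-0.5, 0, 0], 0, 0],
    [[-0.3, 0, 0], 0, 0],
    [[0, 0, 0], 0, 0],
  ],
)

```text
time: 8.3
tcp_pos: [0.5206, 0.1413, 0.2053]
orientation: [0.488, -0.491, 0.512, -0.509]
wrist_force: [-0.2, -1.1, -0.6]
gripper_width: 0.0523
```

```bash
python3 go.py .516 .196 .203 267.7;python3 - <<'E'
from bench import imaging
import cv2,numpy as np
for n in("wrist","top"):
  d=imaging.snapshot(n);cv2.imwrite(f"pics/i_{n}.png",d["frame"][:,:,::-1]);np.savez(f"i_{n}.npz",**d)
E
```

```text
t 8.3 tcp [0.5206 0.1413 0.2053] yaw 267.56 tilt 0.41 F [-0.2 -1.1 -0.6] w 0.0523
shift units [-2.18  0.1  -0.28] turn units -0.03
```

View pics/i_wrist.png

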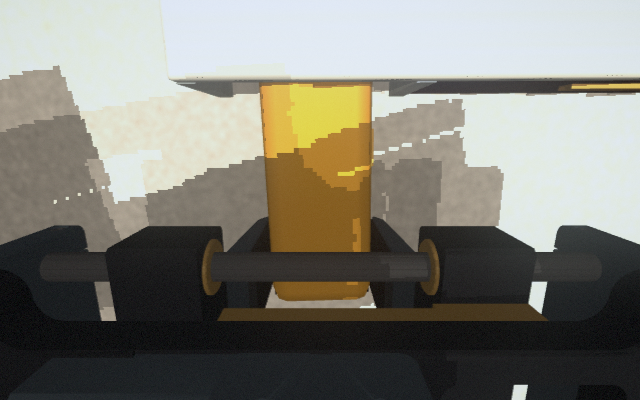

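The nose is inside the opening, with gaps on both sides (walls at columns ~232 and ~400, row 95) and no contact force. I'll check the front edge from this view.

```bash
python3 - <<'E'
from h import *
d=dict(np.load("i_wrist.npz"))
print("roof edge",np.round(ray(d,[(172,78),(320,80),(600,83)],.062),4).tolist())
print("wall base",np.round(ray(d,[(220,96),(234,95),(400,93),(432,94)],0.0),4).tolist())
a=cv2.resize(d["frame"][60:130,150:460],None,fx=2.5,fy=5,interpolation=0)[:,:,::-1];cv2.imwrite("pics/i2.png",np.clip(a*1.3,0,255).astype(np.uint8))
E
```

```text
roof edge [[0.4664, 0.2283, 0.062], [0.5228, 0.2252, 0.062], [0.6289, 0.2195, 0.062]]
wall base [[0.4647, 0.2281, 0.0], [0.4729, 0.2283, 0.0], [0.5681, 0.2253, 0.0], [0.5864, 0.2239, 0.0]]
```

View pics/i2.png

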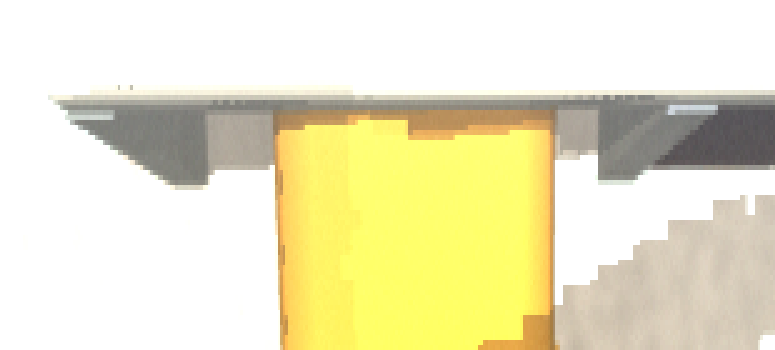

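Request:
servo_tool(
  steps=[
    [[-0.4, 0, -0.1], 0, 0],
    [[-0.4, 0, -0.1], 0, 0],
    [[-0.4, 0, 0], 0, 0],
    [[-0.4, 0, 0], 0, 0],
    [[-0.4, 0, 0], 0, 0],
    [[-0.2, 0, 0], 0, 0],
    [[0, 0, 0], 0, 0],
  ],
)

```text
time: 9.1
tcp_pos: [0.5177, 0.1998, 0.2054]
orientation: [0.487, -0.49, 0.513, -0.509]
wrist_force: [0.5, 0.5, 0.1]
gripper_width: 0.0523
```

```bash
python3 go.py .517 .196 .200 267.7;python3 - <<'E'
from bench import imaging
import cv2,numpy as np
for n in("wrist",):
  d=imaging.snapshot(n);cv2.imwrite(f"pics/j_{n}.png",d["frame"][:,:,::-1]);np.savez(f"j_{n}.npz",**d)
E
```

```text
t 9.1 tcp [0.5177 0.1998 0.2054] yaw 267.44 tilt 0.43 F [0.5 0.5 0.1] w 0.0523
shift units [ 0.15  0.22 -0.02] turn units -0.05
```

View pics/j_wrist.png

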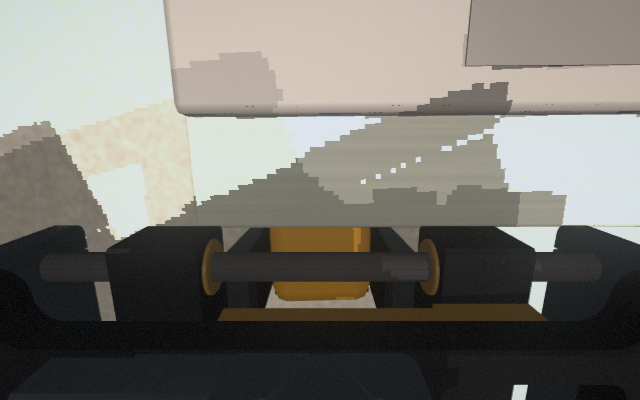

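The case is inserted about 29 mm past centre. I'll lower it to the desk and release.

Request:
servo_tool(
  steps=[
    [[0, 0.1, 0], 0, 0],
    [[0, 0.1, 0], 0, 0],
    [[0, 0, 0], 0, 0],
  ],
)

```text
time: 9.45
tcp_pos: [0.5177, 0.1991, 0.2003]
orientation: [0.487, -0.49, 0.513, -0.509]
wrist_force: [-1.2, 1.5, 2.1]
gripper_width: 0.0522
```

```bash
python3 go.py .517 .196 .200 267.7
```

```text
t 9.45 tcp [0.5177 0.1991 0.2003] yaw 267.38 tilt 0.41 F [-1.2  1.5  2.1] w 0.0522
shift units [ 0.12  0.01 -0.02] turn units -0.06
```

It's touching the desk (Fz +2 N). I'll open, keeping the height, then back off and rise.

Request:
servo_tool(
  steps=[
    [[0, -0.05, 0], 0, 1],
    [[0, -0.05, 0], 0, 1],
    [[0, -0.05, 0], 0, 1],
    [[0, -0.05, 0], 0, 1],
    [[0, -0.05, 0], 0, 1],
    [[0, 0, 0], 0, 1],
  ],
)

```text
time: 10.05
tcp_pos: [0.5179, 0.1981, 0.207]
orientation: [0.486, -0.49, 0.513, -0.51]
wrist_force: [-0.4, -0.7, -0.5]
gripper_width: 0.0907
```

```bash
python3 go.py .517 .05 .20 267.7
```

```text
t 10.05 tcp [0.5179 0.1981 0.207 ] yaw 267.31 tilt 0.41 F [-0.4 -0.7 -0.5] w 0.0907
shift units [5.92 0.28 0.24] turn units -0.08
```

Request:
servo_tool(
  steps=[
    [[0.5, 0, 0], 0, 1],
    [[0.8, 0, 0], 0, 1],
    [[0.8, 0, 0], 0, 1],
    [[0.8, -0.3, 0], 0, 1],
    [[0.8, -0.6, 0], 0, 1],
    [[0.8, -0.8, 0], 0, 1],
    [[0.8, -0.8, 0], 0, 1],
    [[0, -0.8, 0], 0, 1],
    [[0, 0, 0], 0, 1],
  ],
)

```text
time: 10.95
tcp_pos: [0.5101, 0.0551, 0.2909]
orientation: [0.485, -0.492, 0.514, -0.509]
wrist_force: [1.0, -0.4, 1.2]
gripper_width: 0.0911
```

```bash
python3 go.py .517 .05 .20 267.7;python3 - <<'E'
from bench import imaging
import cv2,numpy as np
for n in("wrist","top","side"):
  d=imaging.snapshot(n);cv2.imwrite(f"pics/k_{n}.png",d["frame"][:,:,::-1]);np.savez(f"k_{n}.npz",**d)
E
```

```text
t 10.95 tcp [0.5101 0.0551 0.2909] yaw 267.35 tilt 0.69 F [ 1.  -0.4  1.2] w 0.0911
shift units [0.18 3.64 0.33] turn units -0.07
```

View pics/k_wrist.png

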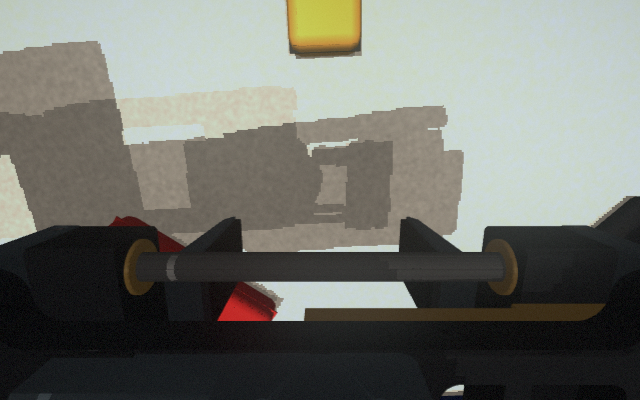

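View pics/k_top.png

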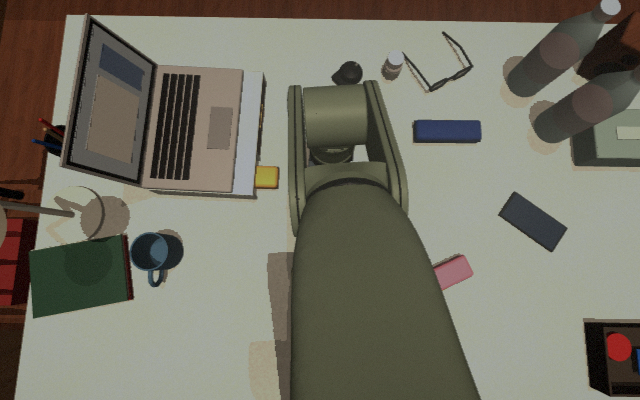

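The case sits in the bay with its end at top-view columns 256–279, row 177, and the gripper is clear. I'll measure how far it protrudes and check blue.

```bash
python3 - <<'E'
from h import *
d=dict(np.load("k_top.npz"));f=d["frame"]
hsv=cv2.cvtColor(f,cv2.COLOR_RGB2HSV)
m=cv2.inRange(hsv,(15,100,50),(34,255,255));m[:,:240]=0;m[:160]=0;m[200:]=0;m[:,290:]=0
c=max(cv2.findContours(m,0,2)[0],key=cv2.contourArea)[:,0]
for z in(.018,.03):
  r=ray(d,c,z);print(z,cv2.boundingRect(c),"x",r[:,0].min().round(4),r[:,0].max().round(4),"end y",r[:,1].min().round(4))
w=dict(np.load("k_wrist.npz"));print("wrist end",np.round(ray(w,[(291,55),(361,54)],0.0),4).tolist(),np.round(ray(w,[(289,0),(362,0)],.03),4).tolist())
m=cv2.inRange(hsv,(105,80,25),(130,255,255));m[:,:400]=0;m[180:]=0
c=max(cv2.findContours(m,0,2)[0],key=cv2.contourArea)[:,0];print("blue",cv2.minAreaRect((ray(d,c,.025)[:,:2]*1000).astype(np.float32)))
E
```

```text
0.018 (254, 166, 25, 23) x 0.4908 0.5454 end y 0.1754
0.03 (254, 166, 25, 23) x 0.4886 0.5425 end y 0.174
wrist end [[0.4883, 0.1795, 0.0], [0.545, 0.1774, 0.0]] [[0.492, 0.2082, 0.03], [0.5427, 0.2057, 0.03]]
blue ((642.1588134765625, -235.47293090820312), (48.377037048339844, 156.18177795410156), 0.9657666087150574)
```

```bash
python3 -c "
from bench import workorder;print(workorder.job_done())"
```

```text
the job is handed in; nothing more can be done
None
```

The yellow case is lying flat in the bay, and I handed the job in after about 11 s. I gripped it by its rear end, carried it to the bay mouth, slid it in a few millimetres above the desk, lowered it and let go. Then I backed the gripper clear.

What the last checks showed, before handing in:
- **How far it sticks out:** about 49 mm (end at y≈0.176, mouth plane at y≈0.226), so its centre is about 31 mm inside.
- **Sideways position:** about 1 mm off the bay's centre line (x≈0.5165 against 0.517).
- **Angle:** within about 3° of the bay's direction, judging by the visible end and the gripper angle.
- **Blue case:** unmoved; its measured position shifted less than 0.2 mm from the first picture.
- **Robot:** the gripper is raised and touching nothing.

**Disagreements:** the side and top cameras differed by about 10 mm on the stand's front corner. I used the top and wrist views, which agreed to within about 4 mm. The gripper also drifted a few millimetres during some moves, which I corrected as I went. No final check failed.

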